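Take the tape measure out of the tote and latch its hold-down frame

TASK

Lift the tape measure out of the plywood tote and set it down upright and wholly on the flat plywood board beside it without dropping it. Then swing the tote's hinged wire frame down over what is left until it lies fully home in its catches at the front wall. The wood offcut and the battery pack stay standing in the tote, and the roll of masking tape and the sanding block on the bench stay where they are.

Things in the scene. Friction and masses are not known exactly. Their poses are not given: they have to be found in the camera images.
- tote: open plywood box fixed to the bench, 166 (its x) x 306 (its y) x 66 mm high, walls and floor 8 mm thick; origin under the centre of its underside on the bench, x toward its back wall (hinges), y along its length, z up. Three things stand in it side by side along its y, about 95 mm apart, in any order. Two steel catch saddles on the front wall (x = -79 mm, y = +-95 mm, up to 89 mm high)
- measure: yellow pocket tape measure, case 34 mm thick (its x) x 70 mm (its y, 78 with the hook at -y) x 61 mm high (its z), standing; origin at the centre of its underside. It weighs about 0.3 kg and is gripped across the flat sides (its x); neighbours leave 25 mm or more on each side
- offcut: pine block 45 (x) x 90 (y) x 60 mm high, origin at the centre of its underside; stays in the tote
- battery: drill battery pack: black base 60 (x) x 75 (y) x 45 mm high with a 40 x 45 mm dark green top up to 67 mm; origin at the centre of its underside; stays in the tote
- board: flat plywood board fixed to the bench, 120 (its x) x 160 (its y) x 12 mm thick, bare on top; origin under its centre on the bench, z up
- frame (a joint): angle (rad) of the U-shaped steel wire frame hinged along the tote's back wall: 0 = lying level, fully home in the catches; pi/2 = upright; up to 1.9 = leaning back. Stiff hinge: the frame stays where it is left. At the start it stands leaning back a little, its top bar about 0.25 m above the bench, in the way of low paths out of the tote
- frame_grip (a point): centre of the black sleeve (16 mm thick, 90 mm long along the tote's y) on the frame's front bar (10 mm wire, 276 mm long); 158 mm from the hinge line. A second, 8 mm cross wire lies 79 mm from the hinge line. With the frame home the sleeve is 86 mm above the bench, over the tote's front wall
- frame_hinge (a point): middle of the frame's hinge line, which runs along the tote's y 79 mm behind the tote's centre and 86 mm above the bench; axes as the tote's
- tape_roll: roll of masking tape lying flat, 104 mm across, 25 mm high, origin under its centre; bystander
- sanding: cork sanding block 62 x 111 x 32 mm, origin under its centre; bystander

How it is judged:
By the outcome, as a careful person would: the job done as asked, in the order asked, and still so for the second after the job is handed in, with the robot touching nothing.
It also fails if it takes over 64 s, if anything falls off the work surface, if the arm or the gripper's body presses on something with over 40 N, if the wrist force passes 120 N, or if a joint passes its speed limit or range.

ROBOT

A 6-joint arm with a two-finger parallel gripper is mounted at the origin on a cart in front of the work surface, level with it; the furniture and walls round the work are solid. World frame = base frame: x ahead of the robot, y to its left, z up, the work surface at z = 0. Lengths are in m, angles in rad, forces in N, time in s.
With the tool pointing down it reaches from about 0.25 to 0.725 m from the base axis. Payload 4 kg.
Tool frame: the origin (TCP) lies at the very end of the fingers, on their centre line; the grasp point (between the pads) lies 19 mm behind it; z points along the fingers, y is the line along which they close (so a half turn about z gives the same grasp; the last joint's range is limited). The gripper opens to 85 mm and grips with 20 to 120 N. Pads are 22 mm wide; open, the fingers measure 114 mm over their backs; the gripper's body (76 mm by 85 mm) begins 54 mm behind the grasp point. The pads swing forward as they close: fully open they stand 13 mm farther back than shut.
Start: joints at [1.196, 0.241, 0.005, 1.335, 0, 1.571], TCP at [0.183, 0.465, 0.231] pointing down, gripper open.
Joint ranges: [-2.72, 2.72], [-1.05, 1.87], [-1.09, 1.28], [-1.99, 2.15], [-1.42, 1.44], [-3.14, 3.14]. Speed limits (rad/s): [2.79, 2.79, 3.14, 3.14, 3.14, 3.14].

INTERFACE

Orientations are given as a unit quaternion [x, y, z, w].
In Python, from workcell import monitor, viewer, job gives the robot as it stands.
- The arm moves only by the tool arm_command, never from a script. Its argument "increments" is a list of rows, each an object of numbers: "dx", "dy", "dz": the shift along the tool's x, y, z in cm; "wx", "wy", "wz": the turn, a rotation vector about the tool's x, y, z in rad; "grip": the finger opening in cm, from 0 to 8.54. In form: [{"dx": .., "dy": .., "dz": .., "wx": .., "wy": .., "wz": .., "grip": ..}, ...]. A call has 1 to 10 rows; each row is the pose to reach, as a shift and turn from the pose commanded when the call began, along the tool's axes at that moment; what a row does not reach only later rows make up. A row lasts 1/10 s, in which the tool goes at most 50 mm and 8.59 degrees, less where a joint would pass 70% of its speed; a pose out of reach is approached as far as the arm can. A call with a gripper value outside its range is refused whole. The fingers move at their own pace and stop on an object; the grip force is fixed at half the most. Time passes only in rows, so rows that repeat a pose let the fingers close. It gives the time, the measured TCP pose, the force, the opening and the grip force at its end, in the units of the state.
- monitor.get_obs(): the state, without advancing time (a new reading comes with each control period).
- viewer.camera(name): name is "scene" or "top" or "wrist"; returns (picture, depth): 420x560x3 uint8, red, green, blue; 420x560 float32, m along the optical axis (not along the pixel's ray), 0 where there is no reading.
- viewer.get_calibration(name): a dict with "fovy" (degrees; the focal length in pixels is half the picture's height over the tangent of half this angle, whatever the lens; pixels are square), "cx", "cy" (the principal point, pixels), "view" (4x4, takes a point from world to camera coordinates). Camera axes: x right, y up, looking along -z (the intrinsics and any distortion apply to the point x, -y, -z); pixel columns grow to the right and rows downward; lengths in m; the calibration is good to about 2 mm. A picture is of the moment at which its call begins: read the wrist's pose just before it. get_calibration takes no time and is no camera call; for the wrist camera it gives the pose at the moment of the call.
- job.job_done(): hands the job in; it is judged then, once.
The state is a dict: "clock": time; "joint_pos": joint angles; "joint_vel": joint speeds; "tau": joint torques, N m; "eef_pos": TCP position; "tool_rot": TCP orientation; "ft_force": force on the tool from outside, world axes, zero at the start; "ft_torque": the same for the moment, N m; "grip_width": finger opening in m; "grasp_force": force on a finger pad.
Only numpy, scipy, OpenCV 4.12 (cv2) and the standard library are available. Lean on these libraries where they do the work, as an engineer would, in place of code of your own. Each camera call takes 0.05 s, during which the arm holds its last target. There are 200 camera calls.

## Working session

There is one attempt and no reset: what is moved stays moved. The work goes in short steps, Python scripts to look and compute and a tool call to move; the robot and the scene stay as the last step left them, time stands still between calls to the robot, and variables do not carry over. Pictures are saved under pics/ and viewed, at most 10 in all, crops included, and the job is handed in when it is done.

Besides the shell and the picture viewer there is one more tool, called in YAML: its name, and indented under it one key for each argument. arm_command: Moves the arm, as the interface text tells. Its arguments: {"type":"object","properties":{"increments":{"type":"array","items":{"type":"object","properties":{"dx":{"type":"number"},"dy":{"type":"number"},"dz":{"type":"number"},"wx":{"type":"number"},"wy":{"type":"number"},"wz":{"type":"number"},"grip":{"type":"number"}}}}},"required":["increments"]}

```bash
ls; mkdir -p pics
cat > h.py <<'E'
import numpy as np, cv2
from workcell import monitor, viewer, job
def shot(n,f=None):
    K=viewer.get_calibration(n); p,d=viewer.camera(n)
    np.savez('%s.npz'%n,p=p,d=d,V=K['view'],k=[K['fovy'],K['cx'],K['cy']])
    if f: cv2.imwrite('pics/'+f,p[:,:,::-1])
    return K,p,d
def cloud(K,d):
    h,w=d.shape; f=h/2/np.tan(np.radians(K['fovy'])/2)
    v,u=np.mgrid[:h,:w]
    P=np.stack([(u-K['cx'])/f*d,-(v-K['cy'])/f*d,-d,np.ones_like(d)],-1)
    W=P@np.linalg.inv(np.array(K['view'])).T
    W=W[...,:3]; W[d==0]=np.nan
    return W
E
python3 - <<'E'
from h import *
for n in('top','scene'):
    K,p,d=shot(n,n+'1.png'); print(K)
    np.save(n+'_w.npy',cloud(K,d))
print(monitor.get_obs())
a=cv2.imread('pics/top1.png')
E
```

```text
pics
{'fovy': 56.09791416911558, 'cx': 286.5136626927444, 'cy': 213.71540818525867, 'view': array([[-0.13934775, -0.9902401 , -0.00259675, -0.09746083],
       [ 0.88060117, -0.12511775,  0.45704171, -0.58690298],
       [-0.45290593,  0.06140104,  0.88944147, -0.77485265],
       [ 0.        ,  0.        ,  0.        ,  1.        ]])}
{'fovy': 56.82240804075954, 'cx': 280.0735317868119, 'cy': 208.96162481922673, 'view': array([[ 0.54043023, -0.84127496,  0.01384223, -0.4826246 ],
       [ 0.63117464,  0.41623203,  0.65449941, -0.35365154],
       [-0.55637554, -0.3449744 ,  0.75593579, -0.92236454],
       [ 0.        ,  0.        ,  0.        ,  1.        ]])}
{'clock': 0.1, 'joint_pos': array([ 1.19602741e+00,  2.41337371e-01,  3.86707974e-03,  1.33520429e+00,
       -7.49547281e-06,  1.57078021e+00]), 'joint_vel': array([-0.00033677, -0.00175462,  0.00274517, -0.00186159, -0.0017433 ,
        0.00179156]), 'tau': array([ 2.89291020e-04, -3.73137653e+01,  2.53009576e+01,  1.08418163e-02,
        1.38071442e-05,  1.02050208e-06]), 'eef_pos': array([0.18282459, 0.4647709 , 0.23050522]), 'tool_rot': array([ 1.86281772e-01,  9.82495913e-01, -9.23386528e-04, -1.71275509e-04]), 'ft_force': array([-0.04814029, -0.64885618,  0.05471504]), 'ft_torque': array([-0.0472769 ,  0.00382331,  0.06127897]), 'grasp_force': 0.0, 'grip_width': 0.08526574884267704}
```

View pics/top1.png

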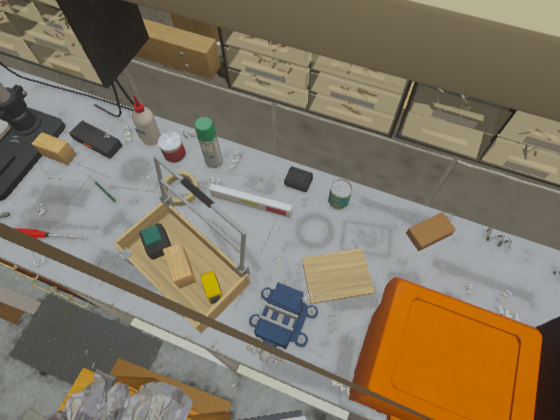

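View pics/scene1.png

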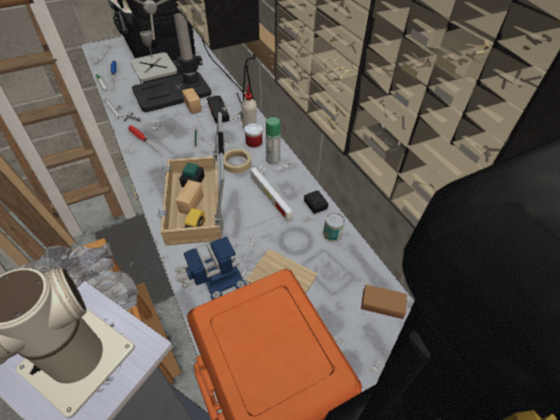

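The top view shows the battery (154,240), offcut (178,265) and yellow measure (210,286) in the tote, with the frame leaning back and its sleeve near (195,192). The bare board is at (338,275), a blue vise stands between tote and board at (283,315), and an orange case is at (450,350). The tape roll is behind the frame, and the brick-like sanding block is at (430,232).

Run:
```python
from h import *
np.set_printoptions(precision=3,suppress=True)
W=np.load('top_w.npy');p=np.load('top.npz')['p']
def at(n,*uv):
    for u,v in uv: print(n,u,v,np.nanmedian(W[v-1:v+2,u-1:u+2].reshape(-1,3),0))
at('batt',(154,240));at('off',(178,258));at('meas',(210,286));at('board',(338,275),(306,256),(372,291))
at('vise',(283,300),(270,335));at('orange',(450,350),(390,290),(360,370));at('sleeve',(195,192));at('hook',(243,262));at('sand',(430,232));at('bench',(330,180),(100,240))
at('bar',(250,200),(210,140),(145,130),(172,148),(299,180),(340,190))
at('frame',(160,163),(243,236),(185,184),(208,203))
hsv=cv2.cvtColor(p,cv2.COLOR_RGB2HSV)
y=(hsv[...,0]>22)&(hsv[...,0]<32)&(hsv[...,1]>200)&(hsv[...,2]>120);y[:,:190]=0;y[:, 230:]=0;y[:260]=0;y[310:]=0
Q=W[y];Q=Q[~np.isnan(Q[:,0])];print(len(Q),np.percentile(Q,[2,25,50,75,98],axis=0))
T=Q[Q[:,2]>0.06];print('meas top',len(T),T.mean(0),cv2.minAreaRect((T[:,:2]*1000).astype(np.float32)))
# board: height 8..18mm
def rect(name,u0,u1,v0,v1,z0,z1,cond=None):
    R=W[v0:v1,u0:u1].reshape(-1,3);c=(R[:,2]>z0)&(R[:,2]<z1)
    if cond is not None:c&=cond[v0:v1,u0:u1].reshape(-1)
    m=np.zeros((420,560),np.uint8);m[v0:v1,u0:u1]=c.reshape(v1-v0,u1-u0)
    n,l,s,_=cv2.connectedComponentsWithStats(m);k=1+np.argmax(s[1:,4]);q=W[l==k]
    print(name,len(q),np.median(q[:,2]),cv2.minAreaRect((q[:,:2]*1000).astype(np.float32)))
    return q
rect('board',295,380,240,310,.006,.02)
rect('sand',400,460,205,255,.022,.04)
rect('walltop',105,255,195,335,.058,.074)
rect('offtop',160,200,240,290,.06,.078)
rect('vise',245,325,275,350,.03,.3)
rect('vise hi',245,325,275,350,.07,.3)
rect('tape',155,205,160,210,.018,.03)
img=cv2.resize(p[130:350,90:390],None,fx=2.6,fy=2.6,interpolation=cv2.INTER_CUBIC)
cv2.imwrite('pics/crop.png',img[:,:,::-1])
```

```text
batt 154 240 [0.576 0.146 0.074]
off 178 258 [0.524 0.091 0.066]
meas 210 286 [0.442 0.018 0.07 ]
board 338 275 [ 0.446 -0.291  0.012]
board 306 256 [ 0.51  -0.221  0.002]
board 372 291 [ 0.394 -0.366  0.011]
vise 283 300 [ 0.374 -0.144  0.118]
vise 270 335 [ 0.306 -0.107  0.118]
orange 450 350 [ 0.214 -0.415  0.242]
orange 390 290 [ 0.334 -0.342  0.232]
orange 360 370 [ 0.208 -0.262  0.198]
sleeve 195 192 [0.59  0.01  0.247]
hook 243 262 [ 0.47  -0.065  0.122]
sand 430 232 [ 0.52  -0.546  0.029]
bench 330 180 [ 0.729 -0.326 -0.   ]
bench 100 240 [0.631 0.311 0.   ]
bar 250 200 [ 0.674 -0.095  0.04 ]
bar 210 140 [ 0.819 -0.011  0.126]
bar 145 130 [0.92  0.175 0.077]
bar 172 148 [0.856 0.103 0.064]
bar 299 180 [ 0.719 -0.234  0.036]
bar 340 190 [ 0.655 -0.332  0.068]
frame 160 163 [0.68  0.085 0.241]
frame 243 236 [ 0.482 -0.079  0.236]
frame 185 184 [0.614 0.031 0.245]
frame 208 203 [ 0.561 -0.015  0.247]
351 [[ 0.423 -0.001  0.051]
 [ 0.433  0.01   0.065]
 [ 0.446  0.018  0.068]
 [ 0.461  0.026  0.07 ]
 [ 0.478  0.036  0.072]]
meas top 313 [0.45  0.018 0.068] ((452.15631103515625, 1
[... 296 characters left out ...]
580078, 111.90875244140625), 18.314964294433594)
walltop 697 0.0676279126495164 ((515.8890991210938, 94.74948120117188), (90.85489654541016, 45.39314270019531), 15.541388511657715)
offtop 692 0.0676348537854437 ((515.8890991210938, 94.74948120117188), (90.85489654541016, 45.39314270019531), 15.541388511657715)
vise 2126 0.1154327151137357 ((350.8652648925781, -133.72445678710938), (76.05311584472656, 129.3387908935547), 59.97097396850586)
vise hi 1881 0.1164482918522044 ((348.2679443359375, -132.4196014404297), (75.88011169433594, 123.60546875), 60.13444137573242)
tape 125 0.023406897011292283 ((783.575439453125, 66.23670959472656), (80.11094665527344, 22.454483032226562), 42.32750701904297)
```

View pics/crop.png

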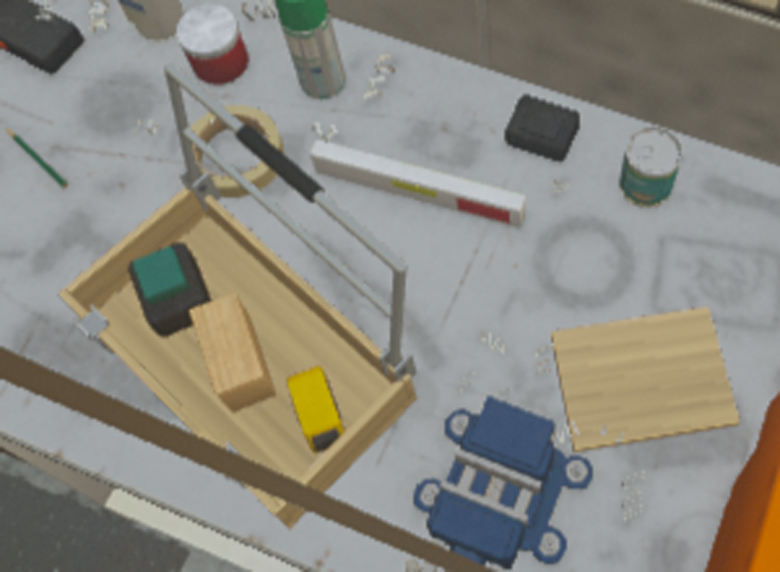

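```bash
cat >> h.py <<'E'
from scipy.optimize import least_squares
from scipy.spatial.transform import Rotation as R
def inc(pos,yaw_y,o=None):
    "row (cm, rad) to bring tool to pos, pointing down, tool y at world angle yaw_y(deg)"
    o=o or monitor.get_obs(); q=R.from_quat(o['tool_rot']); a=np.radians(yaw_y)
    y=np.array([np.cos(a),np.sin(a),0]); z=np.array([0,0,-1.]); x=np.cross(y,z)
    G=R.from_matrix(np.stack([x,y,z],1)); s=q.inv().apply(np.array(pos)-o['eef_pos'])*100
    return dict(zip(('dx','dy','dz','wx','wy','wz'),np.r_[s.round(2),(q.inv()*G).as_rotvec().round(3)]))
E
python3 - <<'E'
from h import *
np.set_printoptions(precision=3,suppress=True)
W=np.load('top_w.npy')
for u,v in ((50,262),(150,302),(200,320),(300,362),(300,30),(420,80),(30,30),(100,40)): print('beam',u,v,W[v-1:v+2,u-1:u+2].reshape(-1,3)[4])
# tote fit
q=W[195:335,105:255].reshape(-1,3); q=q[(q[:,2]>.061)&(q[:,2]<.071)]
def loc(t,q): 
    c,s=np.cos(t[2]),np.sin(t[2]);d=q[:,:2]-t[:2];return np.c_[d@[c,s],d@[-s,c]]
def sd(t,q):
    l=np.abs(loc(t,q)); a=np.abs(l-[.079,.149]); 
    # distance to rectangle centreline
    e=l-[.079,.149]; out=np.linalg.norm(np.maximum(e,0),axis=1)+np.minimum(e.max(1),0); return out
t=np.array([.50,.09,np.radians(-50.4)])
sl=np.array([.588,.008]);xt=np.array([np.cos(t[2]),np.sin(t[2])]);t[:2]=sl-xt*.115
for k in range(6):
    s=np.abs(sd(t,q))<(.02 if k<3 else .01); r=least_squares(lambda t:sd(t,q[s]),t,loss='soft_l1',f_scale=.002);t=r.x
print('tote',t,np.degrees(t[2]),s.sum(),np.abs(sd(t,q[s])).mean())
for n,P in(('meas',[.445,.017]),('off',[.516,.095]),('sleeve',[.588,.008]),('fr1',[.68,.085]),('fr2',[.482,-.079])): print(n,loc(t,np.array([P]))*1000)
np.save('tote.npy',t)
# measure: all points z .058-.074 near
q=W[255:315,185:235].reshape(-1,3);q=q[(q[:,2]>.05)&(q[:,2]<.074)&(np.hypot(q[:,0]-.445,q[:,1]-.017)<.05)]
l=loc(t,q);q=q[(np.abs(l[:,0])<.07)&(np.abs(l[:,1])<.14)]
print('meas',len(q),cv2.minAreaRect((q[:,:2]*1000).astype(np.float32)))
a=np.radians(14.57);d=q[:,:2]-[.445,.017];print(np.percentile(d@[np.cos(a),np.sin(a)],[0,2,5,50,95,98,100]),np.percentile(d@[-np.sin(a),np.cos(a)],[0,2,5,50,95,98,100]))
# case
q=W[270:420,340:].reshape(-1,3);q=q[(q[:,2]>.03)&(q[:,2]<.4)&(q[:,1]<-.2)&(q[:,0]<.39)]
print('case',q.min(0),q.max(0),cv2.minAreaRect((q[:,:2]*1000).astype(np.float32)))
for y in np.arange(-.22,-.5,-.03):
    c=q[np.abs(q[:,1]-y)<.01]; print(y,c[:,0].max() if len(c) else None, end=' ')
E
```

```text
beam 50 262 [0.587 0.433 0.   ]
beam 150 302 [ 0.446  0.177 -0.002]
beam 200 320 [nan nan nan]
beam 300 362 [nan nan nan]
beam 300 30 [ 0.201 -0.131  0.919]
beam 420 80 [ 0.192 -0.147  0.916]
beam 30 30 [0.79  0.229 0.506]
beam 100 40 [0.766 0.116 0.492]
tote [ 0.524  0.09  -0.878] -50.28462214453281 1088 0.0022418335016973355
meas [[   6.104 -107.26 ]]
off [[-8.528 -2.805]]
sleeve [[104.401  -3.011]]
fr1 [[103.956 116.959]]
fr2 [[ 103.592 -140.14 ]]
meas 419 ((448.7540283203125, 18.443161010742188), (68.65752410888672, 35.63739776611328), 12.239015579223633)
[-0.03  -0.029 -0.026 -0.001  0.032  0.035  0.039] [-0.017 -0.016 -0.016 -0.     0.015  0.017  0.019]
case [ 0.08  -0.713  0.03 ] [ 0.361 -0.243  0.25 ] ((201.00196838378906, -470.5086669921875), (436.1650695800781, 245.65769958496094), 73.9152603149414)
-0.22 None -0.25 0.20350135068725145 -0.28 0.2560120589827568 -0.31 0.30753592956191556 -0.33999999999999997 0.35684452189534 -0.37 0.35991282996732693 -0.4 0.3457993349105175 -0.43 0.32704490818212717 -0.45999999999999996 0.31142984330531603 -0.49 0.29337904989965546
```

Run:
```python
from h import *
np.set_printoptions(precision=3,suppress=True)
W=np.load('top_w.npy');d=np.load('top.npz')['d']
for u in (20,100,167,200,250,300,340):
    v=int(265+(u)*.33); c=d[v-22:v+22,u].copy(); c[c==0]=9; k=c.argmin(); print(u,v-22+k,c[k],W[v-22+k,u],(d[v-22:v+22,u]==0).sum())
print(inc([.4495,.018,.20],104.5),monitor.get_obs()['clock'])
```

```text
20 266 1.0103112 [ 0.587  0.509 -0.001] 0
100 300 0.96974504 [ 0.469  0.299 -0.001] 4
167 329 0.93696254 [ 0.375  0.136 -0.001] 11
200 323 0.8812953 [0.363 0.046 0.062] 10
250 347 0.8673058 [ 0.298 -0.059  0.052] 9
300 384 0.8789067 [ 0.212 -0.159  0.002] 8
340 383 0.8505608 [ 0.2   -0.243  0.033] 6
{'dx': np.float64(-41.17), 'dy': np.float64(-31.81), 'dz': np.float64(3.11), 'wx': np.float64(-0.002), 'wy': np.float64(-0.001), 'wz': np.float64(-0.628)} 0.1
```

arm_command:
  increments:
    - {"dx":-4,"dy":-3.2,"dz":0,"wz":-0.06,"grip":6}
    - {"dx":-8,"dy":-6.4,"dz":0,"wz":-0.12,"grip":6}
    - {"dx":-12.3,"dy":-9.6,"dz":0,"wz":-0.19,"grip":6}
    - {"dx":-16.5,"dy":-12.7,"dz":0,"wz":-0.25,"grip":6}
    - {"dx":-20.6,"dy":-15.9,"dz":0,"wz":-0.314,"grip":6}
    - {"dx":-24.7,"dy":-19,"dz":1,"wz":-0.38,"grip":6}
    - {"dx":-28.8,"dy":-22.3,"dz":1.5,"wz":-0.44,"grip":6}
    - {"dx":-33,"dy":-25.4,"dz":2,"wz":-0.5,"grip":6}
    - {"dx":-37,"dy":-28.6,"dz":2.5,"wz":-0.56,"grip":6}
    - {"dx":-41.17,"dy":-31.81,"dz":3,"wz":-0.628,"grip":6}

```text
validation failed for argument at $.in...
```

arm_command:
  increments:
    - {"grip":6}
    - {"grip":6}

```text
validation failed for argument at $.in...
```

Run:
```python
from h import *
np.set_printoptions(precision=3,suppress=True)
o=monitor.get_obs();print(o['joint_pos'],o['eef_pos'],o['grip_width'],o['ft_force'])
K,p,d=shot('wrist','wrist1.png'); W=cloud(K,d); np.save('wrist_w.npy',W)
print(K['view'],inc([.4495,.018,.1],104.5))
hsv=cv2.cvtColor(p,cv2.COLOR_RGB2HSV)
y=(hsv[...,0]>22)&(hsv[...,0]<34)&(hsv[...,1]>190)&(hsv[...,2]>100)
q=W[y];q=q[(q[:,2]>.055)&(q[:,2]<.08)];print(len(q),q.mean(0) if len(q) else 0,cv2.minAreaRect((q[:,:2]*1000).astype(np.float32)))
```

```text
[ 1.196  0.241  0.004  1.335 -0.     1.571] [0.183 0.465 0.231] 0.08526574884267704 [-0.048 -0.649  0.055]
[[ 0.366  0.931 -0.002 -0.5  ]
 [-0.896  0.352 -0.272  0.036]
 [-0.252  0.101  0.962 -0.378]
 [ 0.     0.     0.     1.   ]] {'dx': np.float64(-41.17), 'dy': np.float64(-31.8), 'dz': np.float64(13.11), 'wx': np.float64(-0.002), 'wy': np.float64(-0.0), 'wz': np.float64(-0.628)}
0 0 ((0.0, 0.0), (0.0, 0.0), 0.0)
```

View pics/wrist1.png

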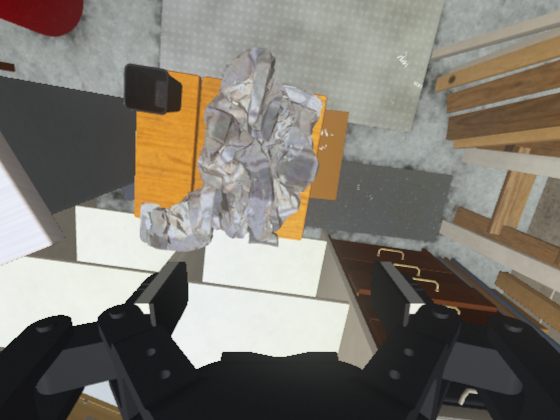

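The wrist image shows only the clutter beside the bench; the arm has not moved, because both calls failed validation. I'll retry with every field in each row.

arm_command:
  increments:
    - {"dx":-4,"dy":-3.2,"dz":0,"wx":0,"wy":0,"wz":-0.06,"grip":6}
    - {"dx":-8,"dy":-6.4,"dz":0,"wx":0,"wy":0,"wz":-0.12,"grip":6}
    - {"dx":-12.3,"dy":-9.6,"dz":0,"wx":0,"wy":0,"wz":-0.19,"grip":6}
    - {"dx":-16.5,"dy":-12.7,"dz":0,"wx":0,"wy":0,"wz":-0.25,"grip":6}
    - {"dx":-20.6,"dy":-15.9,"dz":0,"wx":0,"wy":0,"wz":-0.314,"grip":6}
    - {"dx":-24.7,"dy":-19,"dz":1,"wx":0,"wy":0,"wz":-0.38,"grip":6}
    - {"dx":-28.8,"dy":-22.3,"dz":1.5,"wx":0,"wy":0,"wz":-0.44,"grip":6}
    - {"dx":-33,"dy":-25.4,"dz":2,"wx":0,"wy":0,"wz":-0.5,"grip":6}
    - {"dx":-37,"dy":-28.6,"dz":2.5,"wx":0,"wy":0,"wz":-0.56,"grip":6}
    - {"dx":-41.2,"dy":-31.8,"dz":3,"wx":0,"wy":0,"wz":-0.628,"grip":6}

```text
clock: 1.15
eef_pos: [0.4391, 0.0355, 0.2032]
tool_rot: [-0.127, 0.992, 0.0, 0.0]
ft_force: [0.7, 1.0, -0.1]
grip_width: 0.0598
grasp_force: 0.0
```

arm_command:
  increments:
    - {"dx":0,"dy":0,"dz":0,"wx":0,"wy":0,"wz":0,"grip":6}
    - {"dx":0,"dy":0,"dz":0,"wx":0,"wy":0,"wz":0,"grip":6}
    - {"dx":0,"dy":0,"dz":0,"wx":0,"wy":0,"wz":0,"grip":6}

```text
clock: 1.45
eef_pos: [0.4379, 0.0382, 0.2032]
tool_rot: [-0.126, 0.992, 0.0, -0.0]
ft_force: [-0.1, 0.1, -0.3]
grip_width: 0.0602
grasp_force: 0.0
```

Run:
```python
from h import *
np.set_printoptions(precision=3,suppress=True)
o=monitor.get_obs();print(o['joint_pos'],o['eef_pos'],o['grip_width'],o['ft_force'])
K,p,d=shot('wrist','wrist2.png'); W=cloud(K,d)
hsv=cv2.cvtColor(p,cv2.COLOR_RGB2HSV)
y=(hsv[...,0]>22)&(hsv[...,0]<34)&(hsv[...,1]>190)&(hsv[...,2]>100)
q=W[y];q=q[(q[:,2]>.055)&(q[:,2]<.08)];print(len(q),q.mean(0) if len(q) else 0,cv2.minAreaRect((q[:,:2]*1000).astype(np.float32)))
print(inc([.4495,.018,.03],104.5))
```

```text
[ 0.087  0.138 -0.197  1.237  0.    -0.167] [0.438 0.038 0.203] 0.06018780904248164 [-0.091  0.125 -0.258]
2081 [0.451 0.02  0.067] ((454.00762939453125, 20.467052459716797), (59.4023323059082, 34.2852783203125), 15.537605285644531)
{'dx': np.float64(-0.61), 'dy': np.float64(-2.29), 'dz': np.float64(17.34), 'wx': np.float64(0.0), 'wy': np.float64(-0.0), 'wz': np.float64(0.002)}
```

View pics/wrist2.png

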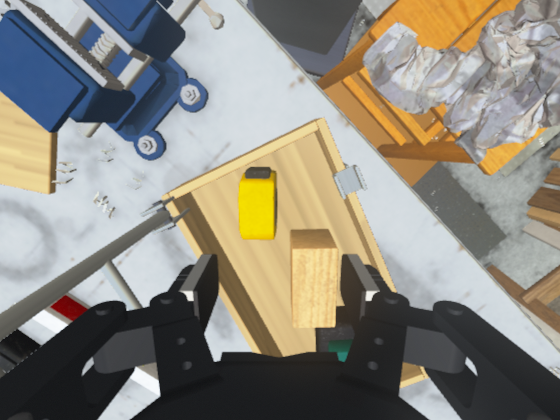

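The wrist image shows the measure upright at (258,205), its hook end at the top, clear of the offcut and the walls. The gripper is aligned with it.

arm_command:
  increments:
    - {"dx":-0.64,"dy":-2.1,"dz":0,"wx":0,"wy":0,"wz":-0.012,"grip":6}
    - {"dx":-0.64,"dy":-2.13,"dz":3,"wx":0,"wy":0,"wz":-0.012,"grip":6}
    - {"dx":-0.64,"dy":-2.13,"dz":6,"wx":0,"wy":0,"wz":-0.012,"grip":6}
    - {"dx":-0.64,"dy":-2.13,"dz":8.5,"wx":0,"wy":0,"wz":-0.012,"grip":6}
    - {"dx":-0.64,"dy":-2.13,"dz":11,"wx":0,"wy":0,"wz":-0.012,"grip":6}
    - {"dx":-0.64,"dy":-2.13,"dz":13,"wx":0,"wy":0,"wz":-0.012,"grip":6}
    - {"dx":-0.64,"dy":-2.13,"dz":15,"wx":0,"wy":0,"wz":-0.012,"grip":6}
    - {"dx":-0.64,"dy":-2.13,"dz":16.5,"wx":0,"wy":0,"wz":-0.012,"grip":6}
    - {"dx":-0.64,"dy":-2.13,"dz":17.5,"wx":0,"wy":0,"wz":-0.012,"grip":6}
    - {"dx":-0.64,"dy":-2.13,"dz":17.5,"wx":0,"wy":0,"wz":-0.012,"grip":6}

```text
clock: 2.5
eef_pos: [0.4489, 0.0197, 0.0275]
tool_rot: [-0.133, 0.991, 0.0, -0.001]
ft_force: [-0.2, 0.1, 1.0]
grip_width: 0.0603
grasp_force: 0.0
```

arm_command:
  increments:
    - {"dx":0,"dy":0,"dz":0,"wx":0,"wy":0,"wz":0,"grip":6}
    - {"dx":0,"dy":0,"dz":0,"wx":0,"wy":0,"wz":0,"grip":6}

```text
clock: 2.7
eef_pos: [0.451, 0.0189, 0.0293]
tool_rot: [-0.133, 0.991, -0.0, 0.001]
ft_force: [-0.6, 1.2, 0.4]
grip_width: 0.0601
grasp_force: 0.0
```

arm_command:
  increments:
    - {"dx":0,"dy":0,"dz":0,"wx":0,"wy":0,"wz":0,"grip":4.5}
    - {"dx":0,"dy":0,"dz":0,"wx":0,"wy":0,"wz":0,"grip":3.8}
    - {"dx":0,"dy":0,"dz":0,"wx":0,"wy":0,"wz":0,"grip":2}
    - {"dx":0,"dy":0,"dz":0,"wx":0,"wy":0,"wz":0,"grip":2}
    - {"dx":0,"dy":0,"dz":0,"wx":0,"wy":0,"wz":0,"grip":2}
    - {"dx":0,"dy":0,"dz":0,"wx":0,"wy":0,"wz":0,"grip":2}

```text
clock: 3.3
eef_pos: [0.4506, 0.0191, 0.0292]
tool_rot: [-0.132, 0.991, 0.001, 0.001]
ft_force: [-2.4, 2.4, 6.2]
grip_width: 0.0331
grasp_force: 59.2
```

arm_command:
  increments:
    - {"dx":0,"dy":0,"dz":-1,"wx":0,"wy":0,"wz":0,"grip":2}
    - {"dx":0,"dy":0,"dz":-2,"wx":0,"wy":0,"wz":0,"grip":2}
    - {"dx":0,"dy":0,"dz":-4,"wx":0,"wy":0,"wz":0,"grip":2}
    - {"dx":0,"dy":0,"dz":-7,"wx":0,"wy":0,"wz":0,"grip":2}
    - {"dx":0,"dy":0,"dz":-11,"wx":0,"wy":0,"wz":0,"grip":2}
    - {"dx":0,"dy":0,"dz":-15,"wx":0,"wy":0,"wz":0,"grip":2}
    - {"dx":0,"dy":0,"dz":-19,"wx":0,"wy":0,"wz":0,"grip":2}
    - {"dx":0,"dy":0,"dz":-23,"wx":0,"wy":0,"wz":0,"grip":2}
    - {"dx":0,"dy":0,"dz":-26,"wx":0,"wy":0,"wz":0,"grip":2}
    - {"dx":0,"dy":0,"dz":-28,"wx":0,"wy":0,"wz":0,"grip":2}

```text
clock: 4.3
eef_pos: [0.4504, 0.0182, 0.3116]
tool_rot: [-0.132, 0.991, -0.0, 0.002]
ft_force: [1.4, -0.6, -3.9]
grip_width: 0.0333
grasp_force: 60.3
```

arm_command:
  increments:
    - {"dx":0,"dy":0,"dz":0,"wx":0,"wy":0,"wz":0,"grip":2}
    - {"dx":0,"dy":0,"dz":0,"wx":0,"wy":0,"wz":0,"grip":2}

```text
clock: 4.5
eef_pos: [0.4498, 0.0183, 0.308]
tool_rot: [-0.132, 0.991, -0.0, -0.0]
ft_force: [-0.7, 0.0, -4.7]
grip_width: 0.0335
grasp_force: 60.3
```

Run:
```python
from h import *
np.set_printoptions(precision=3,suppress=True)
o=monitor.get_obs();print(o['joint_pos'],o['eef_pos'],o['grip_width'],o['ft_force'],o['grasp_force'])
for yy in (91.4,60): print(inc([.458,-.28,.31],yy))
```

```text
[ 0.041  0.12   0.055  1.506 -0.    -0.224] [0.45  0.018 0.308] 0.033548700943873674 [-0.713  0.012 -4.685] 60.323584070429206
{'dx': np.float64(7.02), 'dy': np.float64(-29.0), 'dz': np.float64(-0.19), 'wx': np.float64(-0.0), 'wy': np.float64(-0.0), 'wz': np.float64(0.241)}
{'dx': np.float64(7.02), 'dy': np.float64(-29.0), 'dz': np.float64(-0.19), 'wx': np.float64(-0.0), 'wy': np.float64(-0.0), 'wz': np.float64(0.789)}
```

Measure held (33.5 mm opening, 60 N, 4.7 N of load). Next I'll carry it over to the board.

arm_command:
  increments:
    - {"dx":0.5,"dy":-1.5,"dz":0,"wx":0,"wy":0,"wz":0.02,"grip":2}
    - {"dx":1.2,"dy":-5,"dz":0,"wx":0,"wy":0,"wz":0.05,"grip":2}
    - {"dx":2,"dy":-9,"dz":0,"wx":0,"wy":0,"wz":0.08,"grip":2}
    - {"dx":3,"dy":-13,"dz":0,"wx":0,"wy":0,"wz":0.11,"grip":2}
    - {"dx":4,"dy":-17,"dz":0,"wx":0,"wy":0,"wz":0.14,"grip":2}
    - {"dx":5,"dy":-21,"dz":0,"wx":0,"wy":0,"wz":0.17,"grip":2}
    - {"dx":5.8,"dy":-24.5,"dz":0,"wx":0,"wy":0,"wz":0.2,"grip":2}
    - {"dx":6.3,"dy":-27,"dz":0,"wx":0,"wy":0,"wz":0.22,"grip":2}
    - {"dx":6.7,"dy":-28.6,"dz":0,"wx":0,"wy":0,"wz":0.241,"grip":2}
    - {"dx":6.7,"dy":-28.6,"dz":0,"wx":0,"wy":0,"wz":0.241,"grip":2}

```text
clock: 5.5
eef_pos: [0.4596, -0.2765, 0.3061]
tool_rot: [-0.011, 1.0, 0.001, -0.002]
ft_force: [0.9, 0.6, -4.1]
grip_width: 0.0336
grasp_force: 60.9
```

arm_command:
  increments:
    - {"dx":0,"dy":0,"dz":0,"wx":0,"wy":0,"wz":0,"grip":2}
    - {"dx":0,"dy":0,"dz":2,"wx":0,"wy":0,"wz":0,"grip":2}
    - {"dx":0,"dy":0,"dz":5,"wx":0,"wy":0,"wz":0,"grip":2}
    - {"dx":0,"dy":0,"dz":8.5,"wx":0,"wy":0,"wz":0,"grip":2}
    - {"dx":0,"dy":0,"dz":12,"wx":0,"wy":0,"wz":0,"grip":2}
    - {"dx":0,"dy":0,"dz":15.5,"wx":0,"wy":0,"wz":0,"grip":2}
    - {"dx":0,"dy":0,"dz":19,"wx":0,"wy":0,"wz":0,"grip":2}
    - {"dx":0,"dy":0,"dz":22,"wx":0,"wy":0,"wz":0,"grip":2}
    - {"dx":0,"dy":0,"dz":24,"wx":0,"wy":0,"wz":0,"grip":2}
    - {"dx":0,"dy":0,"dz":25,"wx":0,"wy":0,"wz":0,"grip":2}

```text
clock: 6.5
eef_pos: [0.4591, -0.2726, 0.0563]
tool_rot: [-0.013, 1.0, 0.001, -0.002]
ft_force: [-0.2, 1.1, -3.8]
grip_width: 0.0334
grasp_force: 60.7
```

arm_command:
  increments:
    - {"dx":0,"dy":0,"dz":0,"wx":0,"wy":0,"wz":0,"grip":2}
    - {"dx":0,"dy":0,"dz":0,"wx":0,"wy":0,"wz":0,"grip":2}
    - {"dx":0,"dy":0,"dz":0,"wx":0,"wy":0,"wz":0,"grip":2}

```text
clock: 6.8
eef_pos: [0.4618, -0.2755, 0.0601]
tool_rot: [-0.012, 1.0, -0.001, 0.001]
ft_force: [-0.1, -0.3, -3.7]
grip_width: 0.0335
grasp_force: 60.7
```

Run:
```python
from h import *
np.set_printoptions(precision=3,suppress=True)
o=monitor.get_obs();print(o['joint_pos'],o['eef_pos'],o['tool_rot'],o['grip_width'],o['ft_force'],o['grasp_force'])
K,p,d=shot('top'); W=cloud(K,d)
hsv=cv2.cvtColor(p,cv2.COLOR_RGB2HSV)
y=(hsv[...,0]>22)&(hsv[...,0]<34)&(hsv[...,1]>190)&(hsv[...,2]>100);y[:,:250]=0
q=W[y];q=q[(q[:,2]>.012)&(q[:,2]<.2)];print(len(q),np.nanpercentile(q,[2,50,98],axis=0) if len(q) else 0)
K,p,d=shot('wrist','wrist3.png')
```

```text
[-0.538  0.447 -0.173  0.948  0.    -0.563] [ 0.462 -0.276  0.06 ] [-0.012  1.    -0.001  0.001] 0.033538662833892056 [-0.089 -0.285 -3.681] 60.70031936746091
0 0
```

View pics/wrist3.png

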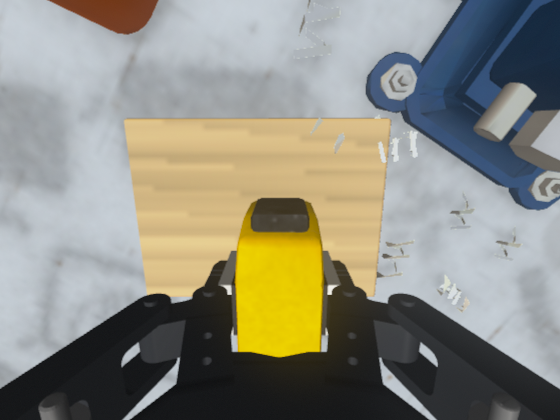

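The wrist image shows the measure held upright over the board, with board margin on both sides and the hook end (280,212) well inside. I'll lower it gently.

arm_command:
  increments:
    - {"dx":0.3,"dy":0,"dz":0.4,"wx":0,"wy":0,"wz":0,"grip":2}
    - {"dx":0.5,"dy":0,"dz":1,"wx":0,"wy":0,"wz":0,"grip":2}
    - {"dx":0.5,"dy":0,"dz":1.5,"wx":0,"wy":0,"wz":0,"grip":2}
    - {"dx":0.5,"dy":0,"dz":1.9,"wx":0,"wy":0,"wz":0,"grip":2}
    - {"dx":0.5,"dy":0,"dz":2.2,"wx":0,"wy":0,"wz":0,"grip":2}
    - {"dx":0.5,"dy":0,"dz":2.3,"wx":0,"wy":0,"wz":0,"grip":2}
    - {"dx":0.5,"dy":0,"dz":2.3,"wx":0,"wy":0,"wz":0,"grip":2}
    - {"dx":0.5,"dy":0,"dz":2.3,"wx":0,"wy":0,"wz":0,"grip":2}

```text
clock: 7.7
eef_pos: [0.4556, -0.2753, 0.0355]
tool_rot: [-0.012, 1.0, -0.0, 0.0]
ft_force: [-0.2, 0.5, -2.8]
grip_width: 0.0334
grasp_force: 60.7
```

arm_command:
  increments:
    - {"dx":0,"dy":0,"dz":0.1,"wx":0,"wy":0,"wz":0,"grip":2}
    - {"dx":0,"dy":0,"dz":0.15,"wx":0,"wy":0,"wz":0,"grip":2}
    - {"dx":0,"dy":0,"dz":0.15,"wx":0,"wy":0,"wz":0,"grip":2}
    - {"dx":0,"dy":0,"dz":0.15,"wx":0,"wy":0,"wz":0,"grip":2}

```text
clock: 8.1
eef_pos: [0.4555, -0.2752, 0.034]
tool_rot: [-0.012, 1.0, -0.0, 0.0]
ft_force: [-0.3, -0.5, -3.9]
grip_width: 0.0334
grasp_force: 60.7
```

arm_command:
  increments:
    - {"dx":0,"dy":0,"dz":0.1,"wx":0,"wy":0,"wz":0,"grip":2}
    - {"dx":0,"dy":0,"dz":0.1,"wx":0,"wy":0,"wz":0,"grip":2}
    - {"dx":0,"dy":0,"dz":0.1,"wx":0,"wy":0,"wz":0,"grip":2}

```text
clock: 8.4
eef_pos: [0.4557, -0.2753, 0.0333]
tool_rot: [-0.012, 1.0, -0.0, 0.0]
ft_force: [-1.1, 0.5, -0.5]
grip_width: 0.0335
grasp_force: 61.2
```

arm_command:
  increments:
    - {"dx":0,"dy":0,"dz":0.06,"wx":0,"wy":0,"wz":0,"grip":2}
    - {"dx":0,"dy":0,"dz":0.06,"wx":0,"wy":0,"wz":0,"grip":2}
    - {"dx":0,"dy":0,"dz":0.06,"wx":0,"wy":0,"wz":0,"grip":2}

```text
clock: 8.7
eef_pos: [0.4557, -0.2753, 0.0332]
tool_rot: [-0.012, 1.0, -0.0, 0.0]
ft_force: [-2.1, 1.5, 5.2]
grip_width: 0.0332
grasp_force: 61.9
```

arm_command:
  increments:
    - {"dx":0,"dy":0,"dz":0,"wx":0,"wy":0,"wz":0,"grip":3.4}
    - {"dx":0,"dy":0,"dz":0,"wx":0,"wy":0,"wz":0,"grip":3.8}
    - {"dx":0,"dy":0,"dz":0,"wx":0,"wy":0,"wz":0,"grip":4.6}
    - {"dx":0,"dy":0,"dz":0,"wx":0,"wy":0,"wz":0,"grip":5.6}
    - {"dx":0,"dy":0,"dz":0,"wx":0,"wy":0,"wz":0,"grip":5.6}
    - {"dx":0,"dy":0,"dz":0,"wx":0,"wy":0,"wz":0,"grip":5.6}

```text
clock: 9.3
eef_pos: [0.4555, -0.2752, 0.0322]
tool_rot: [-0.012, 1.0, -0.0, -0.0]
ft_force: [-0.1, 0.2, 0.4]
grip_width: 0.0559
grasp_force: 0.0
```

arm_command:
  increments:
    - {"dx":0,"dy":0,"dz":-1,"wx":0,"wy":0,"wz":0,"grip":5.6}
    - {"dx":0,"dy":0,"dz":-3,"wx":0,"wy":0,"wz":0,"grip":5.6}
    - {"dx":0,"dy":0,"dz":-6,"wx":0,"wy":0,"wz":0,"grip":5.6}
    - {"dx":0,"dy":0,"dz":-10,"wx":0,"wy":0,"wz":0,"grip":5.6}
    - {"dx":0,"dy":0,"dz":-14,"wx":0,"wy":0,"wz":0,"grip":5.6}
    - {"dx":0,"dy":0,"dz":-18,"wx":0,"wy":0,"wz":0,"grip":5.6}
    - {"dx":0,"dy":0,"dz":-22,"wx":0,"wy":0,"wz":0,"grip":5.6}
    - {"dx":0,"dy":0,"dz":-26,"wx":0,"wy":0,"wz":0,"grip":5}
    - {"dx":0,"dy":0,"dz":-28,"wx":0,"wy":0,"wz":0,"grip":5}
    - {"dx":0,"dy":0,"dz":-29,"wx":0,"wy":0,"wz":0,"grip":5}

```text
clock: 10.3
eef_pos: [0.4561, -0.2756, 0.3259]
tool_rot: [-0.012, 1.0, -0.001, 0.002]
ft_force: [-0.2, 0.2, -0.5]
grip_width: 0.05
grasp_force: 0.0
```

Run:
```python
from h import *
np.set_printoptions(precision=3,suppress=True)
t=np.load('tote.npy')
o=monitor.get_obs();print(o['joint_pos'],o['eef_pos'],o['tool_rot'])
K,p,d=shot('wrist','wrist4.png'); W=cloud(K,d)
q=W.reshape(-1,3);s=(q[:,2]>.06)&(q[:,2]<.09)&(abs(q[:,0]-.456)<.06)&(abs(q[:,1]+.275)<.06)
print(s.sum(),q[s].mean(0),cv2.minAreaRect((q[s][:,:2]*1000).astype(np.float32)))
# frame from saved + new top
K,p,d=shot('top'); W=cloud(K,d)
c,s_=np.cos(t[2]),np.sin(t[2]);D=W[...,:2]-t[:2];X=D@[c,s_];Y=D@[-s_,c];Z=W[...,2]
m=(Z>.2)&(Z<.27)&(np.abs(Y)<.04)&(X>.05)&(X<.13);hsv=cv2.cvtColor(p,cv2.COLOR_RGB2HSV);dk=hsv[...,2]<90
print('sleeve',m.sum(),np.median(X[m]),np.percentile(Z[m],[10,50,90,97]),(m&dk).sum(),np.median(X[m&dk]),np.percentile(Z[m&dk],[50,90]),Y[m&dk].min(),Y[m&dk].max())
for n,P in(('off',(-.0085,-.003)),): pass
xt=np.array([c,s_]);h=t[:2]+.079*xt
print('hinge',h,'yaw x_t',np.degrees(t[2]))
for th in(1.73,):
    g=h-.158*np.cos(th)*xt; z=.086+.158*np.sin(th);print(g,z)
    print(inc([g[0],g[1],z+.06],np.degrees(t[2])+180))
```

```text
[-0.543  0.287  0.31   1.588 -0.    -0.568] [ 0.456 -0.276  0.326] [-0.012  1.    -0.001  0.002]
1160 [ 0.458 -0.275  0.07 ] ((460.4933776855469, -274.5318908691406), (59.66630172729492, 34.861244201660156), 1.3503679037094116)
sleeve 251 0.10644970552703868 [0.243 0.247 0.25  0.251] 248 0.10643085935571049 [0.247 0.25 ] -0.03891552036861009 0.03998444424417154
hinge [0.574 0.029] yaw x_t -50.28462214453281
[0.59 0.01] 0.24200190667271318
{'dx': np.float64(-14.1), 'dy': np.float64(28.23), 'dz': np.float64(2.18), 'wx': np.float64(-0.002), 'wy': np.float64(0.002), 'wz': np.float64(-0.669)}
```

View pics/wrist4.png

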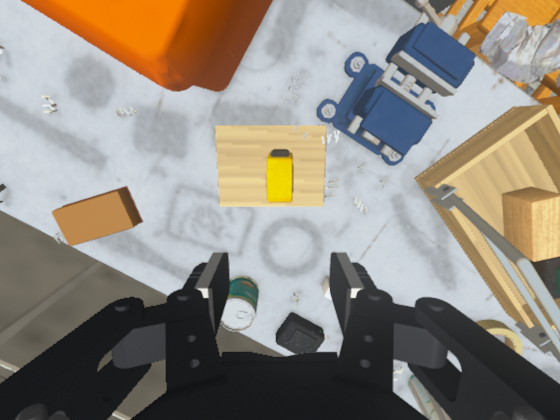

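The measure stands upright and wholly on the board at (280,178), lying within the board outline of about (217–326, 125–207). Next I'll go above the frame's sleeve.

arm_command:
  increments:
    - {"dx":-1,"dy":2,"dz":0,"wx":0,"wy":0,"wz":-0.05,"grip":5}
    - {"dx":-2.5,"dy":5,"dz":0,"wx":0,"wy":0,"wz":-0.12,"grip":5}
    - {"dx":-4.2,"dy":8.2,"dz":0,"wx":0,"wy":0,"wz":-0.2,"grip":5}
    - {"dx":-6,"dy":11.6,"dz":0,"wx":0,"wy":0,"wz":-0.28,"grip":5}
    - {"dx":-7.8,"dy":15,"dz":0,"wx":0,"wy":0,"wz":-0.36,"grip":5}
    - {"dx":-9.6,"dy":18.5,"dz":0,"wx":0,"wy":0,"wz":-0.44,"grip":5}
    - {"dx":-11.4,"dy":22,"dz":0.5,"wx":0,"wy":0,"wz":-0.52,"grip":5}
    - {"dx":-13,"dy":25,"dz":1,"wx":0,"wy":0,"wz":-0.6,"grip":5}
    - {"dx":-14,"dy":27,"dz":1.5,"wx":0,"wy":0,"wz":-0.65,"grip":5}
    - {"dx":-14.4,"dy":27.9,"dz":2,"wx":-0.002,"wy":0.002,"wz":-0.669,"grip":5}

```text
clock: 11.4
eef_pos: [0.5924, 0.0094, 0.2995]
tool_rot: [-0.341, 0.94, 0.002, -0.003]
ft_force: [-0.1, -0.5, 0.7]
grip_width: 0.05
grasp_force: 0.0
```

arm_command:
  increments:
    - {"dx":0,"dy":0,"dz":0,"wx":0,"wy":0,"wz":0,"grip":5}
    - {"dx":0,"dy":0,"dz":0,"wx":0,"wy":0,"wz":0,"grip":5}
    - {"dx":0,"dy":0,"dz":0,"wx":0,"wy":0,"wz":0,"grip":5}

```text
clock: 11.7
eef_pos: [0.5923, 0.0059, 0.3025]
tool_rot: [-0.339, 0.941, 0.001, -0.001]
ft_force: [0.3, -0.6, -0.2]
grip_width: 0.0501
grasp_force: 0.0
```

Run:
```python
from h import *
np.set_printoptions(precision=3,suppress=True)
o=monitor.get_obs();print(o['joint_pos'],o['eef_pos'],o['tool_rot'])
print(inc([.593,.007,.226],129.7))
K,p,d=shot('wrist','wrist5.png'); W=cloud(K,d)
t=np.load('tote.npy');c,s=np.cos(t[2]),np.sin(t[2]);D=W[...,:2]-t[:2];X=D@[c,s];Y=D@[-s,c];Z=W[...,2]
m=(Z>.225)&(Z<.27)&(np.abs(Y)<.15)&(X>.06)&(X<.15)
print(m.sum(),[np.percentile(a[m],[2,50,98]) for a in (X,Y,Z)] if m.any() else 0)
```

```text
[ 0.01   0.422  0.445  1.596  0.001 -0.681] [0.592 0.006 0.303] [-0.339  0.941  0.001 -0.001]
{'dx': np.float64(-0.14), 'dy': np.float64(0.02), 'dz': np.float64(7.65), 'wx': np.float64(0.002), 'wy': np.float64(-0.001), 'wz': np.float64(-0.002)}
6419 [array([0.101, 0.108, 0.115]), array([-0.134, -0.031,  0.094]), array([0.241, 0.245, 0.249])]
```

View pics/wrist5.png

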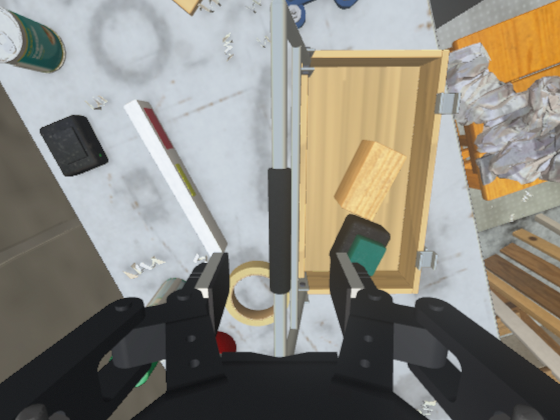

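The wrist image shows the sleeve (280,230) centred between the fingers, clear of everything. The offcut and battery are still standing in the tote. I'll descend and grip.

arm_command:
  increments:
    - {"dx":0,"dy":0,"dz":1.5,"wx":0,"wy":0,"wz":0,"grip":5}
    - {"dx":0,"dy":0,"dz":3.5,"wx":0,"wy":0,"wz":0,"grip":5}
    - {"dx":0,"dy":0,"dz":5.5,"wx":0,"wy":0,"wz":0,"grip":5}
    - {"dx":0,"dy":0,"dz":7,"wx":0,"wy":0,"wz":0,"grip":5}
    - {"dx":0,"dy":0,"dz":7.6,"wx":0,"wy":0,"wz":0,"grip":5}
    - {"dx":0,"dy":0,"dz":7.6,"wx":0,"wy":0,"wz":0,"grip":5}
    - {"dx":0,"dy":0,"dz":7.6,"wx":0,"wy":0,"wz":0,"grip":5}

```text
clock: 12.45
eef_pos: [0.5929, 0.0069, 0.2274]
tool_rot: [-0.339, 0.941, 0.001, -0.0]
ft_force: [0.8, 0.0, -0.3]
grip_width: 0.05
grasp_force: 0.0
```

arm_command:
  increments:
    - {"dx":0,"dy":0,"dz":0,"wx":0,"wy":0,"wz":0,"grip":3}
    - {"dx":0,"dy":0,"dz":0,"wx":0,"wy":0,"wz":0,"grip":2}
    - {"dx":0,"dy":0,"dz":0,"wx":0,"wy":0,"wz":0,"grip":1}
    - {"dx":0,"dy":0,"dz":0,"wx":0,"wy":0,"wz":0,"grip":1}
    - {"dx":0,"dy":0,"dz":0,"wx":0,"wy":0,"wz":0,"grip":1}

```text
clock: 12.95
eef_pos: [0.593, 0.0072, 0.2274]
tool_rot: [-0.34, 0.941, 0.0, -0.0]
ft_force: [1.0, -0.3, 4.6]
grip_width: 0.0134
grasp_force: 58.6
```

Run:
```python
from h import *
np.set_printoptions(precision=3,suppress=True)
o=monitor.get_obs();print(o['joint_pos'],o['eef_pos'],o['tool_rot'],o['grip_width'],o['grasp_force'],o['ft_force'])
th0=np.arccos(-(.108-.079)/.158)
# tool y ~ -x_t (front). dy=+front, dz=down
for th in np.linspace(th0,0,19): print('%.2f dy %.2f dz %.2f'%(th,15.8*(np.cos(th)-np.cos(th0)),15.8*(np.sin(th0)-np.sin(th))))
```

```text
[ 0.012  0.431  0.265  1.405  0.001 -0.682] [0.593 0.007 0.227] [-0.34   0.941  0.    -0.   ] 0.013405441483378095 58.58610391616821 [ 1.037 -0.34   4.556]
1.76 dy 0.00 dz 0.00
1.66 dy 1.53 dz -0.21
1.56 dy 3.07 dz -0.27
1.46 dy 4.60 dz -0.18
1.37 dy 6.12 dz 0.06
1.27 dy 7.61 dz 0.45
1.17 dy 9.06 dz 0.98
1.07 dy 10.45 dz 1.65
0.98 dy 11.76 dz 2.45
0.88 dy 13.00 dz 3.38
0.78 dy 14.13 dz 4.42
0.68 dy 15.16 dz 5.56
0.59 dy 16.07 dz 6.81
0.49 dy 16.86 dz 8.13
0.39 dy 17.51 dz 9.52
0.29 dy 18.03 dz 10.97
0.20 dy 18.40 dz 12.47
0.10 dy 18.62 dz 13.99
0.00 dy 18.70 dz 15.53
```

Sleeve gripped. Now I'll follow the arc.

arm_command:
  increments:
    - {"dx":0,"dy":1.53,"dz":-0.21,"wx":0,"wy":0,"wz":0,"grip":1}
    - {"dx":0,"dy":3.07,"dz":-0.27,"wx":0,"wy":0,"wz":0,"grip":1}
    - {"dx":0,"dy":4.6,"dz":-0.18,"wx":0,"wy":0,"wz":0,"grip":1}
    - {"dx":0,"dy":6.12,"dz":0.06,"wx":0,"wy":0,"wz":0,"grip":1}
    - {"dx":0,"dy":7.61,"dz":0.45,"wx":0,"wy":0,"wz":0,"grip":1}
    - {"dx":0,"dy":7.61,"dz":0.45,"wx":0,"wy":0,"wz":0,"grip":1}

```text
clock: 13.55
eef_pos: [0.5433, 0.0674, 0.2238]
tool_rot: [-0.341, 0.94, 0.001, 0.0]
ft_force: [-3.1, 1.2, 9.4]
grip_width: 0.0139
grasp_force: 60.4
```

arm_command:
  increments:
    - {"dx":0,"dy":1.45,"dz":0.53,"wx":0,"wy":0,"wz":0,"grip":1}
    - {"dx":0,"dy":2.84,"dz":1.2,"wx":0,"wy":0,"wz":0,"grip":1}
    - {"dx":0,"dy":4.15,"dz":2,"wx":0,"wy":0,"wz":0,"grip":1}
    - {"dx":0,"dy":5.39,"dz":2.93,"wx":0,"wy":0,"wz":0,"grip":1}
    - {"dx":0,"dy":6.52,"dz":3.97,"wx":0,"wy":0,"wz":0,"grip":1}
    - {"dx":0,"dy":7.55,"dz":5.11,"wx":0,"wy":0,"wz":0,"grip":1}
    - {"dx":0,"dy":8.46,"dz":6.36,"wx":0,"wy":0,"wz":0,"grip":1}
    - {"dx":0,"dy":9.25,"dz":7.68,"wx":0,"wy":0,"wz":0,"grip":1}
    - {"dx":0,"dy":9.25,"dz":7.68,"wx":0,"wy":0,"wz":0,"grip":1}

```text
clock: 14.45
eef_pos: [0.4853, 0.137, 0.1444]
tool_rot: [-0.34, 0.94, -0.0, -0.0]
ft_force: [4.0, -1.4, -0.8]
grip_width: 0.0138
grasp_force: 64.7
```

arm_command:
  increments:
    - {"dx":0,"dy":0.65,"dz":1.39,"wx":0,"wy":0,"wz":0,"grip":1}
    - {"dx":0,"dy":1.17,"dz":2.84,"wx":0,"wy":0,"wz":0,"grip":1}
    - {"dx":0,"dy":1.54,"dz":4.34,"wx":0,"wy":0,"wz":0,"grip":1}
    - {"dx":0,"dy":1.7,"dz":5.3,"wx":0,"wy":0,"wz":0,"grip":1}
    - {"dx":0,"dy":1.78,"dz":6.1,"wx":0,"wy":0,"wz":0,"grip":1}
    - {"dx":0,"dy":1.78,"dz":6.1,"wx":0,"wy":0,"wz":0,"grip":1}

```text
clock: 15.05
eef_pos: [0.4739, 0.1507, 0.0838]
tool_rot: [-0.34, 0.941, 0.001, -0.0]
ft_force: [4.5, -1.9, -1.2]
grip_width: 0.0134
grasp_force: 68.0
```

arm_command:
  increments:
    - {"dx":0,"dy":0.05,"dz":0.5,"wx":0,"wy":0,"wz":0,"grip":1}
    - {"dx":0,"dy":0.06,"dz":0.9,"wx":0,"wy":0,"wz":0,"grip":1}
    - {"dx":0,"dy":0.06,"dz":1.2,"wx":0,"wy":0,"wz":0,"grip":1}
    - {"dx":0,"dy":0.06,"dz":1.2,"wx":0,"wy":0,"wz":0,"grip":1}

```text
clock: 15.45
eef_pos: [0.4735, 0.1512, 0.0721]
tool_rot: [-0.339, 0.941, 0.001, -0.0]
ft_force: [6.0, -2.4, -1.0]
grip_width: 0.0137
grasp_force: 69.2
```

arm_command:
  increments:
    - {"dx":0,"dy":0,"dz":0.15,"wx":0,"wy":0,"wz":0,"grip":1}
    - {"dx":0,"dy":0,"dz":0.3,"wx":0,"wy":0,"wz":0,"grip":1}
    - {"dx":0,"dy":0,"dz":0.3,"wx":0,"wy":0,"wz":0,"grip":1}

```text
clock: 15.75
eef_pos: [0.4734, 0.1512, 0.0693]
tool_rot: [-0.339, 0.941, 0.001, -0.0]
ft_force: [5.1, -2.9, -0.1]
grip_width: 0.0143
grasp_force: 69.5
```

Run:
```python
from h import *
np.set_printoptions(precision=4,suppress=True)
o=monitor.get_obs();print(o['eef_pos'],o['ft_force'],o['clock'])
K,p,d=shot('top','top6.png'); W=cloud(K,d)
t=np.load('tote.npy');c,s=np.cos(t[2]),np.sin(t[2]);D=W[...,:2]-t[:2];X=D@[c,s];Y=D@[-s,c];Z=W[...,2]
for y0,y1 in((-.15,-.12),(-.09,-.05),(.05,.09),(.12,.15)):
    for x0,x1 in((-.09,-.068),(-.05,.05),(.06,.09)):
        m=(Z>.075)&(Z<.13)&(Y>y0)&(Y<y1)&(X>x0)&(X<x1);print((y0,x0),m.sum(),np.percentile(Z[m],[50,90]) if m.any() else '')
```

```text
[0.4734 0.1512 0.0693] [ 5.0969 -2.8902 -0.147 ] 15.75
(-0.15, -0.09) 26 [0.091  0.0927]
(-0.15, -0.05) 215 [0.0902 0.0925]
(-0.15, 0.06) 100 [0.0903 0.0961]
(-0.09, -0.09) 44 [0.0908 0.0931]
(-0.09, -0.05) 55 [0.0894 0.091 ]
(-0.09, 0.06) 0 
(0.05, -0.09) 0 
(0.05, -0.05) 83 [0.0877 0.0912]
(0.05, 0.06) 0 
(0.12, -0.09) 0 
(0.12, -0.05) 157 [0.09   0.0926]
(0.12, 0.06) 104 [0.0892 0.0955]
```

arm_command:
  increments:
    - {"dx":0,"dy":0,"dz":0,"wx":0,"wy":0,"wz":0,"grip":2}
    - {"dx":0,"dy":0,"dz":0,"wx":0,"wy":0,"wz":0,"grip":2.8}
    - {"dx":0,"dy":0,"dz":0,"wx":0,"wy":0,"wz":0,"grip":2.8}
    - {"dx":0,"dy":0,"dz":0,"wx":0,"wy":0,"wz":0,"grip":2.8}
    - {"dx":0,"dy":0,"dz":-1,"wx":0,"wy":0,"wz":0,"grip":2.8}
    - {"dx":0,"dy":0,"dz":-3,"wx":0,"wy":0,"wz":0,"grip":2.8}
    - {"dx":0,"dy":0,"dz":-5,"wx":0,"wy":0,"wz":0,"grip":2.8}
    - {"dx":0,"dy":0,"dz":-5,"wx":0,"wy":0,"wz":0,"grip":0}
    - {"dx":0,"dy":0,"dz":-5,"wx":0,"wy":0,"wz":0,"grip":0}
    - {"dx":0,"dy":0,"dz":-5,"wx":0,"wy":0,"wz":0,"grip":0}

```text
clock: 16.8
eef_pos: [0.472, 0.1511, 0.1189]
tool_rot: [-0.34, 0.941, 0.001, -0.002]
ft_force: [-0.5, -0.9, -1.3]
grip_width: 0.0001
grasp_force: 0.0
```

arm_command:
  increments:
    - {"dx":0,"dy":0,"dz":1,"wx":0,"wy":0,"wz":0,"grip":0}
    - {"dx":0,"dy":0,"dz":2,"wx":0,"wy":0,"wz":0,"grip":0}
    - {"dx":0,"dy":0,"dz":2.2,"wx":0,"wy":0,"wz":0,"grip":0}
    - {"dx":0,"dy":0,"dz":2.4,"wx":0,"wy":0,"wz":0,"grip":0}
    - {"dx":0,"dy":0,"dz":2.4,"wx":0,"wy":0,"wz":0,"grip":0}

```text
clock: 17.3
eef_pos: [0.4723, 0.1512, 0.0949]
tool_rot: [-0.34, 0.941, 0.001, -0.002]
ft_force: [0.5, 0.0, -0.0]
grip_width: -0.0
grasp_force: 0.0
```

arm_command:
  increments:
    - {"dx":0,"dy":0,"dz":0.1,"wx":0,"wy":0,"wz":0,"grip":0}
    - {"dx":0,"dy":0,"dz":0.2,"wx":0,"wy":0,"wz":0,"grip":0}
    - {"dx":0,"dy":0,"dz":0.2,"wx":0,"wy":0,"wz":0,"grip":0}

```text
clock: 17.6
eef_pos: [0.473, 0.1514, 0.094]
tool_rot: [-0.34, 0.941, 0.001, -0.001]
ft_force: [-0.5, -0.8, 2.3]
grip_width: -0.0004
grasp_force: 1.0
```

arm_command:
  increments:
    - {"dx":0,"dy":0,"dz":0.1,"wx":0,"wy":0,"wz":0,"grip":0}
    - {"dx":0,"dy":0,"dz":0.1,"wx":0,"wy":0,"wz":0,"grip":0}

```text
clock: 17.8
eef_pos: [0.4731, 0.1514, 0.0938]
tool_rot: [-0.34, 0.941, 0.001, -0.0]
ft_force: [-3.3, -0.8, 8.2]
grip_width: -0.0001
grasp_force: 4.2
```

arm_command:
  increments:
    - {"dx":0,"dy":0,"dz":0.1,"wx":0,"wy":0,"wz":0,"grip":0}
    - {"dx":0,"dy":0,"dz":0.2,"wx":0,"wy":0,"wz":0,"grip":0}
    - {"dx":0,"dy":0,"dz":0.2,"wx":0,"wy":0,"wz":0,"grip":0}

```text
clock: 18.1
eef_pos: [0.4732, 0.1514, 0.0936]
tool_rot: [-0.34, 0.941, 0.001, 0.0]
ft_force: [-6.8, -2.0, 19.3]
grip_width: 0.0001
grasp_force: 9.9
```

arm_command:
  increments:
    - {"dx":0,"dy":0,"dz":0.1,"wx":0,"wy":0,"wz":0,"grip":0}
    - {"dx":0,"dy":0,"dz":0.15,"wx":0,"wy":0,"wz":0,"grip":0}
    - {"dx":0,"dy":0,"dz":0.15,"wx":0,"wy":0,"wz":0,"grip":0}

```text
clock: 18.4
eef_pos: [0.4732, 0.1515, 0.0934]
tool_rot: [-0.34, 0.941, 0.001, 0.001]
ft_force: [-9.4, -3.0, 29.3]
grip_width: 0.0001
grasp_force: 14.2
```

It's on a firm stop at the home height. I'll withdraw and check.

arm_command:
  increments:
    - {"dx":0,"dy":0,"dz":-0.6,"wx":0,"wy":0,"wz":0,"grip":0}
    - {"dx":0,"dy":0,"dz":-2,"wx":0,"wy":0,"wz":0,"grip":0}
    - {"dx":0,"dy":0,"dz":-5,"wx":0,"wy":0,"wz":0,"grip":0}
    - {"dx":0,"dy":0,"dz":-9,"wx":0,"wy":0,"wz":0,"grip":0}
    - {"dx":-2,"dy":4,"dz":-12,"wx":0,"wy":0,"wz":0,"grip":0}
    - {"dx":-4,"dy":8,"dz":-15,"wx":0,"wy":0,"wz":0,"grip":0}
    - {"dx":-6,"dy":12,"dz":-16,"wx":0,"wy":0,"wz":0,"grip":0}
    - {"dx":-7,"dy":15,"dz":-17,"wx":0,"wy":0,"wz":0,"grip":0}
    - {"dx":-7,"dy":15,"dz":-17,"wx":0,"wy":0,"wz":0,"grip":0}
    - {"dx":-7,"dy":15,"dz":-17,"wx":0,"wy":0,"wz":0,"grip":0}

```text
clock: 19.4
eef_pos: [0.4307, 0.3118, 0.259]
tool_rot: [-0.341, 0.94, 0.001, -0.001]
ft_force: [-0.1, -0.2, 0.3]
grip_width: 0.0002
grasp_force: 0.0
```

Run:
```python
from h import *
np.set_printoptions(precision=4,suppress=True)
o=monitor.get_obs();print(o['eef_pos'],o['ft_force'],o['clock'])
K,p,d=shot('top'); W=cloud(K,d)
cv2.imwrite('pics/top7.png',cv2.resize(p[130:350,90:480],None,fx=2,fy=2,interpolation=cv2.INTER_CUBIC)[:,:,::-1])
t=np.load('tote.npy');c,s=np.cos(t[2]),np.sin(t[2]);D=W[...,:2]-t[:2];X=D@[c,s];Y=D@[-s,c];Z=W[...,2]
for n,x0,x1,y0,y1 in(('sleeve',-.095,-.06,-.04,.04),('barL',-.09,-.068,.06,.085),('barR',-.09,-.068,-.085,-.06),('cross',-.006,.006,-.12,.12),('armR',-.05,.05,-.15,-.12),('armL',-.05,.05,.12,.15)):
    m=(Z>.076)&(Z<.13)&(Y>y0)&(Y<y1)&(X>x0)&(X<x1);print(n,m.sum(),np.percentile(Z[m],[50,90]) if m.any() else '')
```

```text
[0.4307 0.3118 0.259 ] [-0.061  -0.217   0.3492] 19.4
sleeve 242 [0.092  0.0945]
barL 45 [0.0895 0.0916]
barR 18 [0.0898 0.0921]
cross 326 [0.0888 0.0912]
armR 212 [0.0897 0.0918]
armL 190 [0.0893 0.0918]
```

View pics/top7.png

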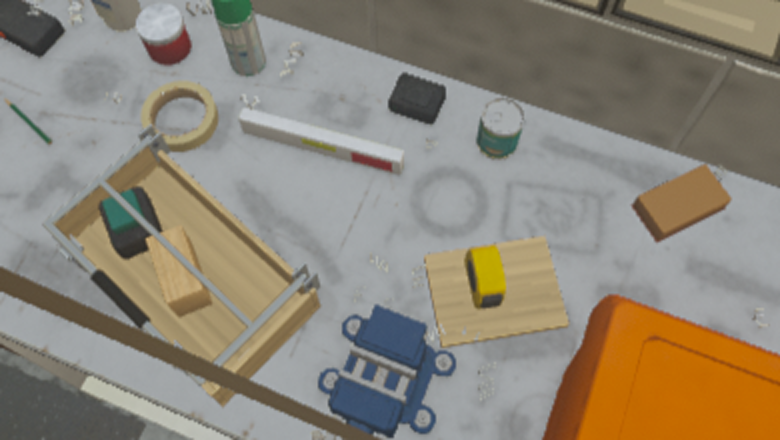

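The image shows the frame lying level across the tote, its top at about 90 mm both front and back. The battery (130,220) and offcut (180,270) are still standing inside. The measure is upright on the board (487,275), and the tape roll and sanding block haven't moved.

```bash
python3 -c "
from h import *
print(job.job_done())"
```

```text
the job is handed in; nothing more can be done
None
```

The tape measure is standing upright and wholly on the board, the wire frame is down level in its catches, nothing else was disturbed, and the job was handed in at about 19.4 s on the clock.

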